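# Turn the batch tag through the twist chute

### The job

The blue batch is out of the oven: take the blue tag from the wooden rack and drop it through the twist chute, which turns it half over, so that it comes to rest on the chute's yellow display ramp with its white face up. Leave the red and green tags standing in the rack.

Things in the scene. Friction and masses are not known exactly. Their poses are not given: they have to be found in the camera images.
- blue_tag_grip (a point): Grip point on the tab (20 wide, 32 high) atop the upright blue tag: 12 below its top, 52 above its foot. Below the tab the tag is 40 wide, 32 high; 14 thick throughout. x: thickness (white face looks to -x, blue face with black dot to +x), y: width, z: up. It stands in a rack slot, white face roughly to the robot; lift straight up. Grip the tab from above across x. 35 g. All in mm.
- chute_mouth (a point): Centre of the chute's hopper rim, 290 mm up, its highest part; z up, x roughly away from robot. Mouth 54 (x) by 78 (y), narrowing in 35 depth to a slot 30 by 48. A rod cage below turns a tag, dropped upright with its width along y, half round about z; it then slides down a 45 degree ramp towards +x and lies against a lip: the face that entered towards -x ends up, grip point at x +28, z -238.
- red_tag_grip (a point): Same point and axes on the red tag, same shape as the blue. Red, green and blue tags stand in a row along their y, 85 mm apart, in any order, in one wooden rack fixed to the table; in front of and behind them (x) there is free space. Their grip points are 62 mm above the table.
- green_tag_grip (a point): Same point and axes on the green tag, same shape as the blue. The rack's rails hold the lowest 12 mm of each tag with 1 mm play; the rails' top is 22 mm above the table.

How it is judged:
By the outcome, as a careful person would: the job done as asked, in the order asked, and still so for the second after the job is handed in, with the robot touching nothing.
It also fails if it takes over 38 s, if anything falls off the work surface, if the arm or the gripper's body presses on something with over 40 N, if the wrist force passes 120 N, or if a joint passes its speed limit or range.

### The arm

A 6-joint arm with a two-finger parallel gripper is mounted at the origin on the work surface. World frame = base frame: x ahead of the robot, y to its left, z up, the work surface at z = 0. Lengths are in m, angles in rad, forces in N, time in s.
With the tool pointing down it reaches from about 0.35 to 0.85 m from the base axis. Payload 8.1 kg.
Tool frame: the origin (TCP) lies between the finger pads; the fingertips stand 14 mm ahead of it and the grasp point (between the pads) lies 5 mm behind it; z points along the fingers, y is the direction in which the jaws open and shut (so a half turn about z gives the same grasp; the last joint's range is limited). The gripper opens to 85 mm and grips with 20 to 120 N. Pads are 22 mm wide; open, the fingers measure 114 mm over their backs; the gripper's body (76 mm by 85 mm) begins 54 mm behind the grasp point. The pads swing forward as they close: fully open they stand 13 mm farther back than shut.
Start: joints at [1.037, 0.13, 1.488, -0, 1.523, -0.085], TCP at [0.26, 0.541, 0.245] pointing down, gripper open.
Joint ranges: [-2.96, 2.96], [-0.89, 2.26], [0.02, 2.5], [-1.34, 4.48], [0, 2.73], [-2.66, 2.66]. Speed limits (rad/s): [2.39, 2.39, 2.79, 3.14, 3.14, 3.14].

### API

Orientations are given as a unit quaternion [w, x, y, z].
In Python, from bench import * gives the robot as it stands. The module is installed in compiled form; this text tells all that it offers.
- The arm moves only by the shell command python3 -m pendant 'ROWS' [FORCE]. ROWS is JSON, a list that holds one entry, the list of rows, each a list of 7 numbers: the shift along the tool's x, y, z normalised to -1 to 1, where 1 is 0.3 m, then the turn, a rotation vector about the tool's x, y, z normalised to -1 to 1, where 1 is 45 degrees, then the opening, from -1 (shut) to 1 (fully open). A call has 1 to 5 rows; each row is the pose to reach, as a shift and turn from the pose commanded when the call began, along the tool's axes at that moment; what a row does not reach only later rows make up. A row lasts 1/12 s, in which the tool goes at most 41.7 mm and 7.16 degrees, less where a joint would pass 70% of its speed; a pose out of reach is approached as far as the arm can. A call with a number of a shift or a turn outside -1 to 1 is refused whole. A call with a gripper value outside its range is refused whole. The fingers move at their own pace and stop on an object; FORCE is the grip in N (left out, the last holds). Time passes only in rows, so rows that repeat a pose let the fingers close. It gives the time, the measured TCP pose, the force and the opening at its end, in the units of the state.
- get_state(): the state, without advancing time (a new reading comes with each control period).
- grab_frame(name): name is "scene" or "top" or "wrist"; returns a dict with "img" (480x640x3 uint8, red, green, blue), "fx", "fy", "cx", "cy" (pixels), "R" (3x3) and "t" (3): a world point X has camera coordinates R X + t; the wrist camera has in their place "T_tool_cam" (4x4, takes a point from camera to tool coordinates, whose origin is the TCP and whose axes are the flange's). Camera axes: x right, y down, z forward; pixel columns grow to the right and rows downward; lengths in m; the calibration is good to about 2 mm. The wrist camera is an equidistant fisheye: a pixel r from the principal point sees the ray r / f radians off the axis. A picture is of the moment at which its call begins: read the wrist's pose just before it. There is no depth.
- hand_in(): hands the job in, once; it reports no verdict.
Trained networks look in a picture, given as the dict that the camera call returned (one of the last four; its "shot" number tells which), for a name from the list of things; names that differ only in an ending like _2 or _b are one class to them, and where a whole thing is asked for, a point or a joint stands for the part that bears it (a point fixed in the world has none). Each returns a list of dicts, best first, with "conf" (0 to 1); they miss things now and then, are a little off and sometimes report something else, mostly with a low value. They report only what shows in the picture. A call takes as long as a camera call.
- boxes_of(query, picture): "xy" ([column, row] in pixels, amid what is visible of it).
- place_of(query, picture): "xy" ([column, row] in pixels: a listed point, or the origin of a listed thing).
The state is a dict: "time": time; "joints": joint angles; "dq": joint speeds; "joint_torque": joint torques, N m; "eef_pos": TCP position; "tcp_rot": TCP orientation; "wrist_force": force on the tool from outside, world axes, zero at the start; "ft_torque": the same for the moment, N m; "opening": opening from 0.0 (shut) to 1.0 (fully open).
Only numpy, scipy, OpenCV 4.12 (cv2) and the standard library are available. Lean on these libraries where they do the work, as an engineer would, in place of code of your own. Each camera call takes 0.05 s, during which the arm holds its last target. There are 200 camera calls.

## Working session

There is one attempt and no reset: what is moved stays moved. The work goes in short steps, Python scripts to look and compute and a shell command to move; the robot and the scene stay as the last step left them, time stands still between calls to the robot, and variables do not carry over. Pictures are saved under pics/ and viewed, about 8 in all and at most 12, crops included, and the job is handed in when it is done.

```bash
mkdir -p pics; cat > h.py <<'E'
from bench import *
import numpy as np, cv2
from scipy.optimize import least_squares
def ray(c,xy):
    d=np.array([(xy[0]-c['cx'])/c['fx'],(xy[1]-c['cy'])/c['fy'],1.])
    R=np.array(c['R']);t=np.array(c['t'])
    d=R.T@d; return -R.T@t, d/np.linalg.norm(d)
def atz(c,xy,z):
    o,d=ray(c,xy); return o+d*(z-o[2])/d[2]
def tri(rs):
    A=0;b=0
    for o,d in rs:
        P=np.eye(3)-np.outer(d,d);A=A+P;b=b+P@o
    return np.linalg.solve(A,b)
def save(p,n): cv2.imwrite('pics/'+n,p['img'][:,:,::-1])
E
python3 - <<'E'
from h import *
np.set_printoptions(precision=4,suppress=True)
s=get_state();print(s['eef_pos'],s['tcp_rot'],s['opening'],s['time'])
Z=dict(blue_tag_grip=.062,red_tag_grip=.062,green_tag_grip=.062,chute_mouth=.29)
P={n:grab_frame(n) for n in('scene','top')}
for n,p in P.items(): save(p,n+'.png')
for q,z in Z.items():
    rs=[]
    for n,p in P.items():
        r=place_of(q,p)[:2]
        for k in r: print(q,n,k['xy'],round(k['conf'],2),atz(p,k['xy'],z))
        if r: rs.append(ray(p,r[0]['xy']))
    if len(rs)==2: print('  tri',tri(rs))
for n,p in P.items(): print(n,ray(p,(320,240)))
E
```

```text
[0.26   0.5401 0.2442] [-0.0003  0.2225  0.9749 -0.0009] 1.0003575652646772 0.0
blue_tag_grip scene [366.9, 306.8] 0.78 [0.5116 0.1523 0.062 ]
blue_tag_grip top [264.4, 250.1] 0.58 [0.5241 0.1451 0.062 ]
  tri [0.5229 0.1475 0.0713]
red_tag_grip scene [403.6, 300.1] 0.95 [0.4947 0.2297 0.062 ]
red_tag_grip top [219.3, 264.3] 0.6 [0.4966 0.2279 0.062 ]
  tri [0.4965 0.2285 0.0634]
green_tag_grip scene [324.8, 315.7] 0.97 [0.534  0.0662 0.062 ]
green_tag_grip top [307.9, 235.6] 0.63 [0.5528 0.0635 0.062 ]
  tri [0.5501 0.0646 0.0759]
chute_mouth scene [166.8, 228.2] 0.61 [ 0.5567 -0.2025  0.29  ]
chute_mouth top [487.4, 197.7] 0.7 [ 0.5677 -0.1965  0.29  ]
  tri [ 0.5666 -0.1972  0.2951]
scene (array([1.3662, 0.0359, 0.7784]), array([-0.8398,  0.0237, -0.5424]))
top (array([0.3824, 0.0661, 0.9415]), array([ 0.1812, -0.0286, -0.983 ]))
```

View pics/scene.png

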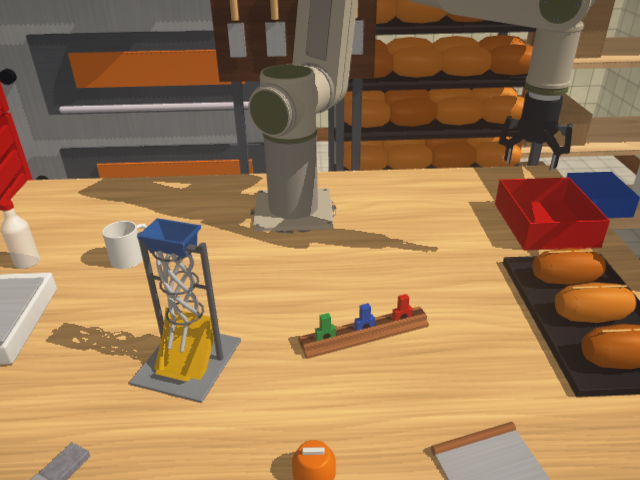

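View pics/top.png

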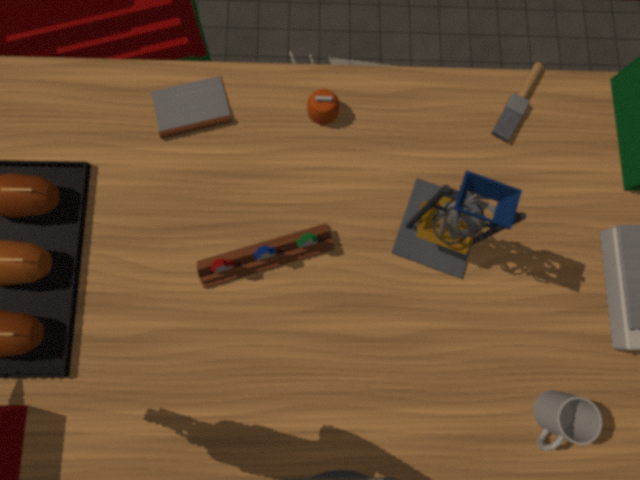

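The pictures agree with the networks. The blue tag is the middle one (scene ~(366,315)), with coloured faces towards the scene camera. The hopper is at top ~(487,198), yawed by about -16°. I'll measure the chute yaw and start moving.

```bash
cat >> h.py <<'E'
from scipy.spatial.transform import Rotation as Ro
def go(xyz,yaw):
    """print normalised rows' total: TCP to xyz, tool down, jaw axis (tool y) at yaw deg (mod 180)"""
    s=get_state();q=s['tcp_rot'];R=Ro.from_quat([q[1],q[2],q[3],q[0]])
    best=None
    for a in(yaw,yaw+180):
        a=np.radians(a);y=np.array([np.cos(a),np.sin(a),0]);z=np.array([0,0,-1.]);x=np.cross(y,z)
        r=(R.inv()*Ro.from_matrix(np.array([x,y,z]).T)).as_rotvec()
        if best is None or np.linalg.norm(r)<np.linalg.norm(best): best=r
    d=R.inv().apply(np.array(xyz)-s['eef_pos'])
    print('shift',np.round(d/.3,3),'turn',np.round(best/(np.pi/4),3),'rows',round(np.linalg.norm(d)/.0417,1),'j',np.round(s['joints'],2),'pos',np.round(s['eef_pos'],4),'t',round(s['time'],2),'open',round(s['opening'],3))
E
python3 - <<'E'
from h import *
p=grab_frame('top')
hsv=cv2.cvtColor(p['img'],cv2.COLOR_RGB2HSV)
m=((hsv[...,0]>100)&(hsv[...,0]<125)&(hsv[...,1]>120)&(hsv[...,2]>40)).astype(np.uint8)
m[:,:400]=0;m[300:]=0
c=max(cv2.findContours(m,0,2)[0],key=cv2.contourArea)
ap=cv2.approxPolyDP(cv2.convexHull(c),4,True)[:,0]
for a in ap: print(a,np.round(atz(p,a,.29),4))
cv2.imwrite('pics/hop.png',cv2.resize(p['img'][150:290,380:540,::-1],None,fx=5,fy=5,interpolation=2)[:600])
E
python3 -m pendant '[[[-0.58,-0.34,0.1,0,0,0.8,1],[-0.58,-0.34,0.1,0,0,0.8,1],[-0.58,-0.34,0.1,0,0,0.8,1],[-0.58,-0.34,0.1,0,0,0.8,1],[-0.58,-0.34,0.1,0,0,0.8,1]]]'
python3 -c "
from h import *
go([.523,.1470,.17],18.1)"
```

```text
[467 172] [ 0.6064 -0.1685  0.29  ]
[519 191] [ 0.5785 -0.2442  0.29  ]
[508 227] [ 0.5244 -0.2238  0.29  ]
[455 208] [ 0.5515 -0.1478  0.29  ]
time: 0.97
eef_pos: [0.3736, 0.3713, 0.215]
tcp_rot: [0.0, 0.514, 0.858, 0.0]
wrist_force: [1.2, -0.2, 0.2]
opening: 0.999
shift [-0.894  0.087  0.15 ] turn [0.    0.    0.223] rows 6.6 j [ 0.69 -0.05  1.73 -0.    1.46  0.19] pos [0.3736 0.3713 0.215 ] t 0.97 open 0.999
```

View pics/hop.png

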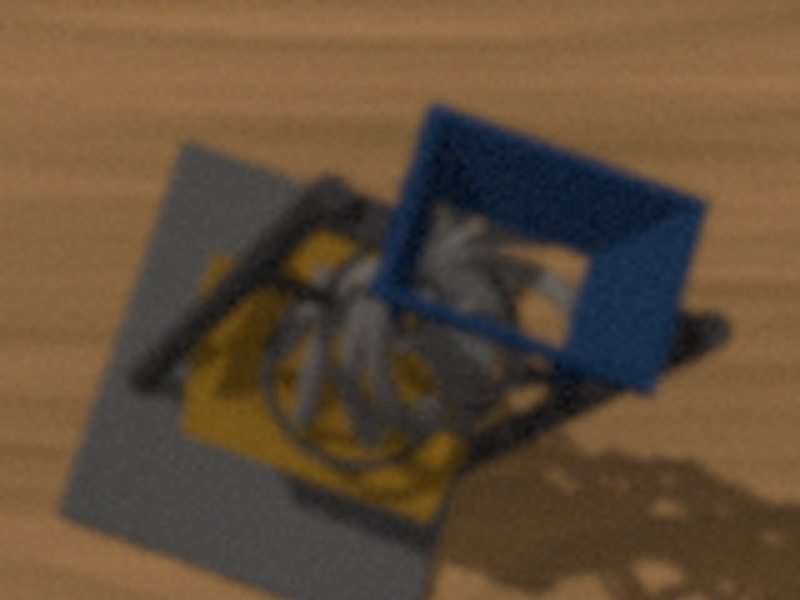

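The crop shows the rim with corners at (467,172), (519,191), (508,227) and (455,208). That puts its centre at about (.565,-.196), with yaw about -20.4°.

```bash
python3 -m pendant '[[[-0.68,0.065,0.11,0,0,0.22,1],[-0.68,0.065,0.11,0,0,0.22,1],[-0.68,0.065,0.11,0,0,0.22,1],[-0.68,0.065,0.11,0,0,0.22,1],[-0.68,0.065,0.11,0,0,0.22,1]]]'
python3 -m pendant '[[[-0.21,0.02,0.04,0,0,0,1],[-0.21,0.02,0.04,0,0,0,1],[-0.21,0.02,0.04,0,0,0,1]]]'
python3 - <<'E'
from h import *
go([.523,.1470,.17],18.1)
s=get_state();p=grab_frame('wrist');save(p,'w1.png')
q=s['tcp_rot'];R=Ro.from_quat([q[1],q[2],q[3],q[0]]);T=np.array(p['T_tool_cam'])
for n in('blue','red','green'):
    for k in place_of(n+'_tag_grip',p)[:2]:
        u=(k['xy'][0]-p['cx']),(k['xy'][1]-p['cy']);r=np.hypot(*u);th=r/p['fx']
        d=np.array([np.sin(th)*u[0]/r,np.sin(th)*u[1]/r,np.cos(th)])
        o=R.apply(T[:3,3])+s['eef_pos'];d=R.apply(T[:3,:3]@d)
        print(n,k['xy'],round(k['conf'],2),np.round(o+d*(.062-o[2])/d[2],4))
E
```

```text
time: 1.38
eef_pos: [0.4881, 0.2013, 0.1823]
tcp_rot: [0.0, 0.584, 0.812, 0.0]
wrist_force: [1.2, 0.5, -0.1]
opening: 1.003
time: 1.63
eef_pos: [0.5141, 0.141, 0.1692]
tcp_rot: [0.0, 0.586, 0.811, -0.001]
wrist_force: [0.7, 0.2, -0.2]
opening: 1.003
shift [ 0.01   0.035 -0.003] turn [-0.002  0.002  0.005] rows 0.3 j [ 0.17 -0.    1.77 -0.    1.38 -0.15] pos [0.5141 0.141  0.1692] t 1.63 open 1.003
blue [342.1, 235.5] 0.96 [0.5235 0.147  0.062 ]
red [345.4, 105.4] 0.81 [0.4983 0.2278 0.062 ]
green [337.4, 347.1] 0.64 [0.5492 0.0628 0.062 ]
```

View pics/w1.png

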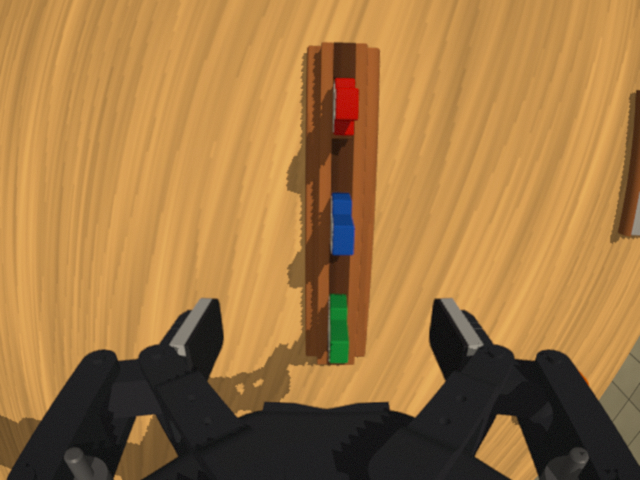

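The picture shows the blue tag centred at (342,235), between red above and green below, and well between the jaws. The wrist estimate, (.5235,.147), agrees with the first one. I'll descend now.

```bash
python3 -m pendant '[[[0.01,0.035,0.1,0,0,0.02,1],[0.01,0.035,0.2,0,0,0.02,1],[0.01,0.035,0.3,0,0,0.02,1],[0.01,0.035,0.36,0,0,0.02,1],[0.01,0.035,0.36,0,0,0.02,1]]]'
python3 -c "
from h import *
go([.5235,.147,.057],17.4)"
```

```text
time: 2.25
eef_pos: [0.5179, 0.1525, 0.0577]
tcp_rot: [-0.003, 0.589, 0.808, -0.003]
wrist_force: [-2.0, -0.4, -0.6]
opening: 1.0
shift [-0.023  0.012  0.002] turn [-0.01  -0.001  0.009] rows 0.2 j [ 0.19  0.15  1.82  0.    1.17 -0.12] pos [0.5179 0.1525 0.0577] t 2.25 open 1.0
```

```bash
python3 -m pendant '[[[0,0,0,0,0,0,1],[0,0,0,0,0,0,1]]]'
python3 -c "
from h import *
go([.5235,.147,.057],17.4)"
```

```text
time: 2.42
eef_pos: [0.5229, 0.1527, 0.0641]
tcp_rot: [0.001, 0.59, 0.808, 0.001]
wrist_force: [-0.1, -0.4, 0.1]
opening: 1.0
shift [-0.019 -0.004  0.024] turn [0.003 0.    0.008] rows 0.2 j [ 0.19  0.15  1.82  0.    1.18 -0.12] pos [0.5229 0.1527 0.0641] t 2.42 open 1.0
```

```bash
python3 -m pendant '[[[-0.019,-0.004,0.024,0,0,0.008,1],[-0.019,-0.004,0.024,0,0,0.008,1],[-0.019,-0.004,0.024,0,0,0.008,-0.3]]]' 40
python3 -c "
from h import *
go([.5235,.147,.057],17.4)"
python3 -m pendant '[[[0,0,0,0,0,0,-1],[0,0,0,0,0,0,-1],[0,0,0,0,0,0,-1],[0,0,0,0,0,0,-1],[0,0,0,0,0,0,-1]]]' 40
```

```text
time: 2.67
eef_pos: [0.5231, 0.1455, 0.0558]
tcp_rot: [0.0, 0.593, 0.805, 0.0]
wrist_force: [-0.9, 0.0, 0.0]
opening: 0.884
shift [ 0.004  0.003 -0.004] turn [ 0.001  0.    -0.003] rows 0.0 j [ 0.18  0.15  1.82 -0.    1.16 -0.12] pos [0.5231 0.1455 0.0558] t 2.67 open 0.884
time: 3.08
eef_pos: [0.5226, 0.1458, 0.0552]
tcp_rot: [0.0, 0.593, 0.805, 0.0]
wrist_force: [0.1, -0.2, 0.2]
opening: 0.157
```

The opening is .157 (13.4 mm), so the tag is gripped. I'll lift it straight up.

```bash
python3 -m pendant '[[[0,0,-0.03,0,0,0,-1],[0,0,-0.1,0,0,0,-1],[0,0,-0.24,0,0,0,-1],[0,0,-0.38,0,0,0,-1],[0,0,-0.52,0,0,0,-1]]]'
python3 -m pendant '[[[0,0,-0.13,0,0,0,-1],[0,0,-0.26,0,0,0,-1],[0,0,-0.39,0,0,0,-1],[0,0,-0.5,0,0,0,-1],[0,0,-0.5,0,0,0,-1]]]'
python3 - <<'E'
from h import *
go([.565,-.196,.375],-20.4)
save(grab_frame('wrist'),'w2.png')
E
```

```text
time: 3.5
eef_pos: [0.5217, 0.1457, 0.2114]
tcp_rot: [-0.001, 0.593, 0.806, -0.001]
wrist_force: [1.8, -0.3, -0.9]
opening: 0.159
time: 3.92
eef_pos: [0.5247, 0.1462, 0.3694]
tcp_rot: [0.004, 0.593, 0.806, 0.005]
wrist_force: [0.4, 0.0, -0.0]
opening: 0.158
shift [-1.129 -0.211 -0.02 ] turn [ 0.016 -0.003  0.838] rows 8.3 j [ 0.18 -0.05  1.45  0.    1.73 -0.12] pos [0.5247 0.1462 0.3694] t 3.92 open 0.158
```

View pics/w2.png

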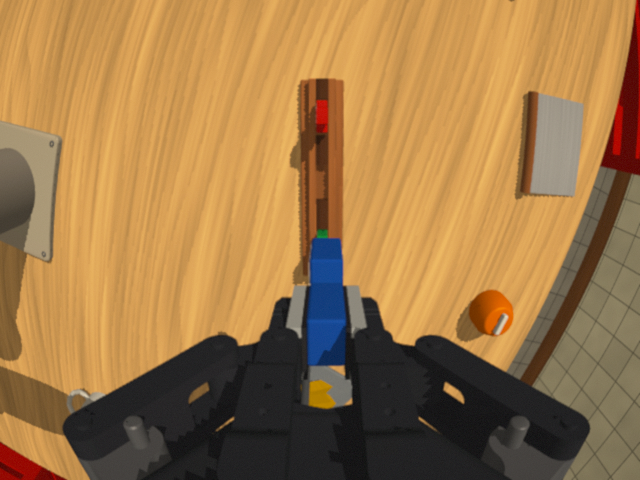

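The blue tag is held upright between the pads, and red (322,115) and green are still in the rack. Next is moving over the chute.

```bash
python3 -m pendant '[[[-0.12,-0.02,-0.03,0.01,0,0.15,-1],[-0.25,-0.05,-0.04,0.01,0,0.3,-1],[-0.38,-0.07,-0.04,0.01,0,0.45,-1],[-0.51,-0.1,-0.04,0.01,0,0.6,-1],[-0.64,-0.12,-0.04,0.01,0,0.72,-1]]]'
python3 -c "
from h import *
go([.565,-.196,.375],-20.4)"
```

```text
time: 4.38
eef_pos: [0.5446, -0.0499, 0.3706]
tcp_rot: [-0.003, 0.796, 0.606, -0.004]
wrist_force: [0.1, -0.3, -0.6]
opening: 0.154
shift [-0.452  0.195 -0.015] turn [-0.012  0.004  0.111] rows 3.5 j [-0.18 -0.02  1.42 -0.    1.75  0.08] pos [ 0.5446 -0.0499  0.3706] t 4.38 open 0.154
```

```bash
python3 -m pendant '[[[-0.12,0.05,-0.015,0,0,0.05,-1],[-0.24,0.1,-0.015,0,0,0.11,-1],[-0.35,0.15,-0.015,0,0,0.11,-1],[-0.42,0.18,-0.015,0,0,0.11,-1],[-0.42,0.18,-0.015,0,0,0.11,-1]]]'
python3 - <<'E'
from h import *
go([.565,-.196,.375],-20.4)
s=get_state();p=grab_frame('wrist');save(p,'w3.png')
q=s['tcp_rot'];R=Ro.from_quat([q[1],q[2],q[3],q[0]]);T=np.array(p['T_tool_cam'])
for k in place_of('chute_mouth',p)[:2]:
    u=(k['xy'][0]-p['cx']),(k['xy'][1]-p['cy']);r=np.hypot(*u);th=r/p['fx']
    d=np.array([np.sin(th)*u[0]/r,np.sin(th)*u[1]/r,np.cos(th)])
    o=R.apply(T[:3,3])+s['eef_pos'];d=R.apply(T[:3,:3]@d)
    print(k['xy'],round(k['conf'],2),np.round(o+d*(.29-o[2])/d[2],4))
E
```

```text
time: 4.8
eef_pos: [0.5639, -0.1885, 0.3736]
tcp_rot: [-0.003, 0.821, 0.571, -0.005]
wrist_force: [0.8, -0.2, -1.0]
opening: 0.154
shift [-0.022  0.012 -0.005] turn [-0.014  0.005  0.002] rows 0.2 j [-0.41  0.11  1.28 -0.    1.76 -0.05] pos [ 0.5639 -0.1885  0.3736] t 4.8 open 0.154
[338.3, 263.7] 0.58 [ 0.5677 -0.1985  0.29  ]
```

View pics/w3.png

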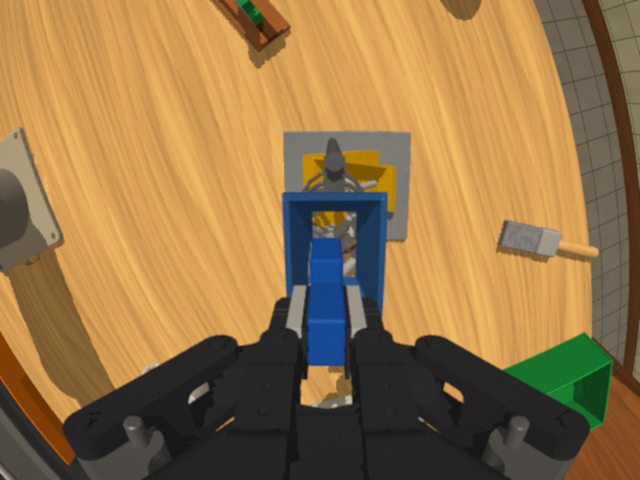

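The tag is above the hopper and square to it: the rim spans columns 283–387, centred at 335, with its far edge at row 193. My three centre estimates agree within 2 mm, averaging (.5665,-.1973). I'll centre first, then descend part way.

```bash
python3 -m pendant '[[[0,0,0,0,0,0,-1],[0,0,0,0,0,0,-1]]]'
python3 -c "
from h import *
go([.5665,-.1973,.36],-20.4)"
```

```text
time: 5.07
eef_pos: [0.5647, -0.1827, 0.376]
tcp_rot: [-0.003, 0.819, 0.574, -0.003]
wrist_force: [-0.1, 0.9, -0.8]
opening: 0.155
shift [-0.044  0.023  0.053] turn [-0.01   0.003  0.01 ] rows 0.5 j [-0.4   0.11  1.28 -0.    1.76 -0.05] pos [ 0.5647 -0.1827  0.376 ] t 5.07 open 0.155
```

```bash
python3 -m pendant '[[[-0.03,0.015,0.03,-0.01,0.003,0.01,-1],[-0.044,0.023,0.053,-0.01,0.003,0.01,-1],[-0.044,0.023,0.053,-0.01,0.003,0.01,-1],[-0.044,0.023,0.053,-0.01,0.003,0.01,-1],[-0.044,0.023,0.053,-0.01,0.003,0.01,-1]]]'
python3 - <<'E'
from h import *
for i in range(3):
    go([.5665,-.1973,.308],-20.4)
    p=grab_frame('wrist')
    s=get_state();q=s['tcp_rot'];R=Ro.from_quat([q[1],q[2],q[3],q[0]]);T=np.array(p['T_tool_cam'])
    for k in place_of('chute_mouth',p)[:1]:
        u=(k['xy'][0]-p['cx']),(k['xy'][1]-p['cy']);r=np.hypot(*u);th=r/p['fx']
        d=np.array([np.sin(th)*u[0]/r,np.sin(th)*u[1]/r,np.cos(th)])
        o=R.apply(T[:3,3])+s['eef_pos'];d=R.apply(T[:3,:3]@d)
        print(k['xy'],round(k['conf'],2),np.round(o+d*(.29-o[2])/d[2],4))
E
```

```text
time: 5.48
eef_pos: [0.5664, -0.1986, 0.3603]
tcp_rot: [0.0, 0.822, 0.57, -0.0]
wrist_force: [0.1, 0.2, -1.0]
opening: 0.159
shift [ 0.004 -0.001  0.174] turn [ 0.     0.    -0.002] rows 1.3 j [-0.42  0.11  1.3  -0.    1.73 -0.06] pos [ 0.5664 -0.1986  0.3603] t 5.48 open 0.159
shift [ 0.004 -0.002  0.176] turn [ 0.001  0.    -0.002] rows 1.3 j [-0.42  0.11  1.3  -0.    1.73 -0.06] pos [ 0.5667 -0.1986  0.3609] t 5.58 open 0.153
shift [ 0.004 -0.002  0.177] turn [ 0.002  0.001 -0.002] rows 1.3 j [-0.42  0.11  1.3  -0.    1.73 -0.06] pos [ 0.5667 -0.1986  0.361 ] t 5.68 open 0.157
```

Centred. Next, a slow descent to TCP .308, then release.

```bash
python3 -m pendant '[[[0.002,0,0.05,0,0,0,-1],[0.004,-0.002,0.1,0,0,0,-1],[0.004,-0.002,0.14,0,0,0,-1],[0.004,-0.002,0.176,0,0,0,-1],[0.004,-0.002,0.176,0,0,0,-1]]]'
python3 -m pendant '[[[0,0,0,0,0,0,-1],[0,0,0,0,0,0,-1],[0,0,0,0,0,0,-1]]]'
python3 - <<'E'
from h import *
go([.5665,-.1973,.308],-20.4)
p=grab_frame('wrist');w=p['img'];c=grab_frame('scene')['img'][190:400,110:260]
cv2.imwrite('pics/x1.png',np.hstack([w[150:450,180:480],cv2.resize(c,None,fx=300/210,fy=300/210)])[:,:,::-1])
E
```

```text
time: 6.2
eef_pos: [0.5654, -0.197, 0.3046]
tcp_rot: [-0.002, 0.822, 0.57, -0.001]
wrist_force: [0.6, -0.2, -1.1]
opening: 0.154
time: 6.45
eef_pos: [0.5669, -0.1977, 0.309]
tcp_rot: [0.001, 0.822, 0.57, 0.0]
wrist_force: [0.2, -1.4, 0.3]
opening: 0.155
shift [ 0.001 -0.002  0.003] turn [ 0.003  0.001 -0.002] rows 0.0 j [-0.42  0.11  1.39 -0.    1.63 -0.06] pos [ 0.5669 -0.1977  0.309 ] t 6.45 open 0.155
```

View pics/x1.png

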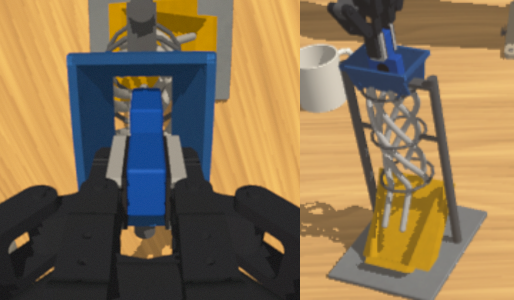

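The tag's foot is inside the hopper with free play all round. Releasing.

```bash
python3 -m pendant '[[[0,0,0,0,0,0,0],[0,0,0,0,0,0,0],[0,0,0,0,0,0,0],[0,0,0,0,0,0,0],[0,0,0,0,0,0,0]]]'
python3 -m pendant '[[[0,0,-0.06,0,0,0,0],[0,0,-0.14,0,0,0,0],[0,0,-0.24,0,0,0,0],[0,0,-0.24,0,0,0,0],[0,0,-0.24,0,0,0,0]]]'
python3 - <<'E'
from h import *
w=grab_frame('wrist')['img'];c=grab_frame('scene')['img'][190:400,110:260]
cv2.imwrite('pics/x2.png',np.hstack([w[150:450,180:480],cv2.resize(c,None,fx=300/210,fy=300/210)])[:,:,::-1])
E
```

```text
time: 6.97
eef_pos: [0.5665, -0.1974, 0.3078]
tcp_rot: [0.0, 0.822, 0.57, 0.0]
wrist_force: [0.8, 1.1, -0.1]
opening: 0.501
time: 7.38
eef_pos: [0.5673, -0.1978, 0.3827]
tcp_rot: [0.003, 0.822, 0.57, 0.001]
wrist_force: [-0.2, 0.6, -0.8]
opening: 0.498
```

View pics/x2.png

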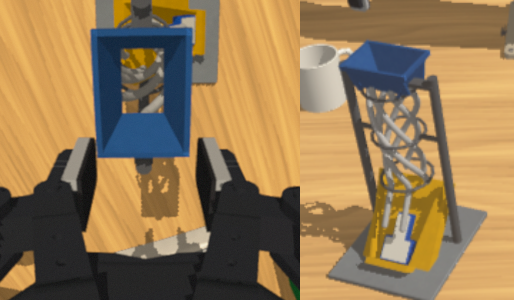

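The hopper is empty and the tag lies on the ramp with its white face up, at about (398,245) in the scene crop. I'll wait a moment and check that it rests still and the rack is undisturbed.

```bash
python3 - <<'E'
from h import *
cv2.imwrite('/tmp/a.png',grab_frame('scene')['img'])
E
python3 -m pendant '[[[0,0,0,0,0,0,0],[0,0,0,0,0,0,0],[0,0,0,0,0,0,0],[0,0,0,0,0,0,0],[0,0,0,0,0,0,0]]]'
python3 - <<'E'
from h import *
i=grab_frame('scene')['img'];a=cv2.imread('/tmp/a.png')
d=cv2.absdiff(i,a)[200:400,100:450].max(2);print('diff max',d.max(),(d>40).sum())
v=lambda c:cv2.resize(c,None,fx=2.5,fy=2.5,interpolation=2)
cv2.imwrite('pics/x3.png',np.hstack([v(i[280:400,120:270]),v(i[280:400,290:440])])[:,:,::-1])
E
```

```text
time: 7.95
eef_pos: [0.5664, -0.1973, 0.3795]
tcp_rot: [0.0, 0.822, 0.57, -0.0]
wrist_force: [0.2, -1.0, -0.5]
opening: 0.496
diff max 4 0
```

View pics/x3.png

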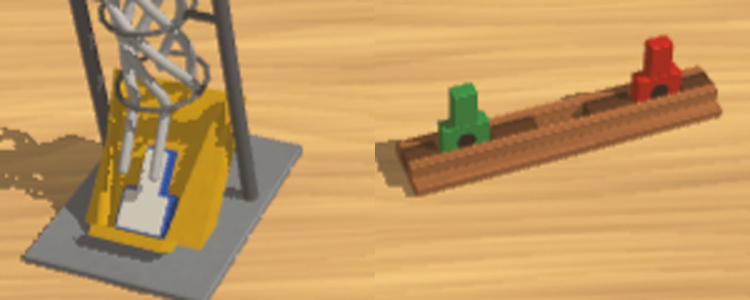

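The tag rests against the lip, white face up and not moving, and green and red stand in the rack. Handing in.

```bash
python3 -c "
from bench import *
print(hand_in())"
```

```text
the job is handed in; nothing more can be done
None
```

The blue tag is on the chute's yellow ramp with its white face up, lying against the lip. I gripped it by the tab, lifted it straight out of the rack, squared it over the hopper and dropped it through. I then backed the gripper about 70 mm clear.

- **Tag at rest:** two scene pictures about 0.4 s apart show no movement (largest pixel difference 4).
- **Rack:** the red and green tags still stand in their slots.
- **Limits:** about 8 s on the clock, and wrist force readings stayed around 2 N or less.
- **Disagreements:** the hopper centre estimates differed by about 2 mm, so I used their average. A last re-measurement of the mouth just before lowering found nothing. The descent and release went cleanly all the same.

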